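# Swap the scanner's microscope objective from behind the bottles

### The job

Swap the objective on the slide scanner's dock: first clear both bottles out of the white caddy into the metal side tray, then put the yellow objective from the dock on its yellow spot in the caddy and stand the red objective in the dock's seat. Last, put both bottles back in the caddy, each on the spot of its cap's colour (not always where it stood). Keep everything upright and set the objectives down gently.

Things in the scene. Friction and masses are not known exactly. Their poses are not given: they have to be found in the camera images.
- blue_bottle_mid (a point): White upright round bottle with a BLUE cap, 40 mm diameter, 96 mm tall, 70 g; this point is on its axis, half-way up (48 mm above its underside). The body is a straight cylinder from about 5 to 58 mm up. Stands at the start in the front row of the caddy, on either front spot.
- green_bottle_mid (a point): Same bottle with a GREEN cap: 40 mm diameter, 96 mm tall; point on its axis, 48 mm above its underside. Stands at the start on the other front spot.
- red_objective_mid (a point): Microscope objective, upright steel barrel 32 mm diameter with a RED conical shoulder, 58 mm tall in all, straight barrel from 0 to 42 mm up, 160 g; point on its axis, 29 mm above its underside. Stands at the start in the rear row of the caddy, on the red spot, behind a bottle.
- yellow_objective_mid (a point): The same objective with a YELLOW shoulder: 32 mm diameter, 58 mm tall; point on its axis, 29 mm above its underside. Stands at the start in the dock's seat.
- caddy: White caddy, fixed, 150 mm (its x) by 210 mm (its y), floor 5 mm thick, lip 4 mm wide and 12 mm high in all; origin at the centre of its underside, z up. Spots: front row (bottles) at x = -29 mm, rear row (objectives) at x = +29 mm, each at y = -72 and +18 mm, so fingers closing along its y have most room. A loose lilac box (28 mm high), no part of the job, lies at its +y end from y = 72 mm.
- blue_mark: BLUE flat round spot on the caddy's floor, 60 mm diameter, in the front row (which of the two varies); origin at its centre on the floor (5 mm above the bench). Where the blue-capped bottle must end.
- green_mark: GREEN flat round spot, 60 mm diameter, the other front spot; origin at its centre on the caddy's floor. Where the green-capped bottle must end.
- yellow_mark: YELLOW flat round spot, 50 mm diameter, in the rear row, empty at the start; origin at its centre on the caddy's floor. Where the yellow objective must end.
- dock: Objective dock of the slide scanner, fixed: a cream block 22 mm high, 130 x 120 mm, with a round seat: a dark ring 55 mm inside and 69 mm outside diameter, up to 28 mm above the bench, its floor 22.6 mm above the bench. Origin on the seat's axis, at bench height (z = 0), z up. A dark low display (34 mm high) stands from 50 mm off the axis on its +x side.
- side_tray: Empty metal side tray fixed to the bench, 120 mm (its x) by 200 mm (its y), floor 5 mm thick, lip 4 mm wide and 12 mm high in all; origin at the centre of its underside, z up. Both bottles stand in it side by side meanwhile.
Not all that is in view belongs to the job. What is shaped like the side_tray but pink or turquoise is not meant.

How it is judged:
By the outcome, as a careful person would: the job done as asked, in the order asked, and still so for the second after the job is handed in, with the robot touching nothing.
It also fails if it takes over 144 s, if anything falls off the work surface, if the arm or the gripper's body presses on something with over 40 N, if the wrist force passes 120 N, or if a joint passes its speed limit or range.

### The arm

A 7-joint arm with a two-finger parallel gripper is mounted at the origin on the work surface. World frame = base frame: x ahead of the robot, y to its left, z up, the work surface at z = 0. Lengths are in m, angles in rad, forces in N, time in s.
With the tool pointing down it reaches from about 0.4 to 0.85 m from the base axis. Payload 10.4 kg.
Tool frame: the origin (TCP) lies midway between the tips of the shut fingers; the grasp point (between the pads) lies 19 mm behind it (manip.hold_point_z is the distance from the TCP to the grasp point, in m); z points along the fingers, y is the line along which they close (so a half turn about z gives the same grasp; the last joint's range is limited). The gripper opens to 85 mm and grips with 20 to 120 N. Pads are 22 mm wide; open, the fingers measure 114 mm over their backs; the gripper's body (76 mm by 85 mm) begins 54 mm behind the grasp point. The pads swing forward as they close: fully open they stand 13 mm farther back than shut.
Start: joints at [1.251, 0.332, -0.065, 1.46, 0.022, 1.35, -0.088], TCP at [0.183, -0.598, 0.231] pointing down, gripper open.
Joint ranges: [-2.6, 2.6], [-0.5, 2.12], [-1.47, 1.34], [0.16, 2.42], [-1.27, 4.41], [0.06, 2.06], [-2.6, 2.6]. Speed limits (rad/s): [2.22, 2.22, 2.79, 2.79, 3.14, 3.14, 3.14].

### API

Orientations are given as a unit quaternion [x, y, z, w].
In Python, from workcell import manip, eyes, job gives the robot as it stands.
- The arm moves only by the shell command python3 -m crank 'ROWS' [FORCE]. ROWS is JSON, a list that holds one entry, the list of rows, each a list of 7 numbers: the finger opening in cm, from 0 to 8.54, then the shift along the world's x, y, z in cm, then the turn, a rotation vector about the world's x, y, z in degrees. In form: [[[hand, x, y, z, ax, ay, az], ...]]. A call has 1 to 20 rows; each row shifts and turns the commanded pose from where the row before left it; what a row does not reach is not made up. A row lasts 1/8 s, in which the tool goes at most 62.5 mm and 10.7 degrees, less where a joint would pass 70% of its speed; a pose out of reach is approached as far as the arm can. A call with a gripper value outside its range is refused whole. The fingers move at their own pace and stop on an object; FORCE is the grip in N (left out, the last holds). Time passes only in rows, so rows that do not move let the fingers close. It gives the time, the measured TCP pose, the force, the opening and the grip force at its end, in the units of the state.
- manip.get_obs(): the state, without advancing time (a new reading comes with each control period).
- eyes.camera(name): name is "side" or "top"; returns (picture, depth): 480x640x3 uint8, red, green, blue; 480x640 float32, m along the optical axis (not along the pixel's ray), 0 where there is no reading.
- eyes.camera_params(name): a dict with "fx", "fy", "cx", "cy" (pixels), "dist" ([k1, k2, p1, p2, k3] as OpenCV has them; the pictures are not rectified), "world_from_camera" (4x4, takes a point from camera to world coordinates). Camera axes: x right, y down, z forward; pixel columns grow to the right and rows downward; lengths in m; the calibration is good to about 2 mm. A picture is of the moment at which its call begins. camera_params takes no time and is no camera call.
- job.hand_in(): hands the job in; it is judged then, once.
The state is a dict: "clock": time; "joint_pos": joint angles; "joint_velocities": joint speeds; "tau": joint torques, N m; "position": TCP position; "ee_rot": TCP orientation; "ft_force": force on the tool from outside, world axes, zero at the start; "torque": the same for the moment, N m; "grip_width": opening from 0.0 (shut) to 1.0 (fully open); "grasp_force": force on a finger pad.
Only numpy, scipy, OpenCV 4.12 (cv2) and the standard library are available. Lean on these libraries where they do the work, as an engineer would, in place of code of your own. Each camera call takes 0.05 s, during which the arm holds its last target. There are 200 camera calls.

## Working session

There is one attempt and no reset: what is moved stays moved. The work goes in short steps, Python scripts to look and compute and a shell command to move; the robot and the scene stay as the last step left them, time stands still between calls to the robot, and variables do not carry over. Pictures are saved under pics/ and viewed, at most 14 in all, crops included, and the job is handed in when it is done.

```bash
mkdir -p pics; ls; cat > h.py <<'E'
import numpy as np, cv2
from workcell import manip, eyes, job
def shot(n,tag):
    p,d=eyes.camera(n); cv2.imwrite(f'pics/{tag}.png',p[:,:,::-1]); np.savez(f'pics/{tag}.npz',p=p,d=d); return p,d
def ray(n,uv):
    c=eyes.camera_params(n);K=np.array([[c['fx'],0,c['cx']],[0,c['fy'],c['cy']],[0,0,1]])
    q=cv2.undistortPoints(np.array(uv,float).reshape(-1,1,2),K,np.array(c['dist'])).reshape(-1,2)
    T=np.array(c['world_from_camera']);return T[:3,3],np.c_[q,np.ones(len(q))]@T[:3,:3].T
def onz(n,uv,z):
    o,r=ray(n,uv);z=np.broadcast_to(z,len(r));return o+r*((z-o[2])/r[:,2])[:,None]
def dep(n,uv,d):
    o,r=ray(n,uv);uv=np.round(np.array(uv).reshape(-1,2)).astype(int);return o+r*d[uv[:,1],uv[:,0]][:,None]
E
python3 - <<'E'
from h import *
for n in('side','top'):
    shot(n,n+'0'); c=eyes.camera_params(n);print(n,c['fx'],np.round(c['world_from_camera'],3).tolist(),c['dist'])
o=manip.get_obs();print(o,manip.hold_point_z)
E
```

```text
pics
side 529.5148421665384 [[0.98, -0.099, 0.171, 0.189], [-0.197, -0.549, 0.812, -1.024], [0.013, -0.83, -0.558, 0.823], [0.0, 0.0, 0.0, 1.0]] [0.03349176 0.         0.         0.         0.        ]
top 571.4804217706616 [[-0.029, -0.982, 0.189, 0.164], [-0.999, 0.026, -0.019, 0.094], [0.014, -0.189, -0.982, 1.531], [0.0, 0.0, 0.0, 1.0]] [0.02058741 0.         0.         0.         0.        ]
{'clock': 0.1, 'joint_pos': array([ 1.25139452,  0.33279426, -0.06469992,  1.46088715,  0.02159031,
        1.34993802, -0.08851053]), 'joint_velocities': array([ 0.00019056, -0.00011398,  0.00069128, -0.00275466, -0.00039016,
       -0.00032977, -0.00026484]), 'tau': array([ 2.79914420e-03, -6.26745415e+01,  4.96686122e-02, -3.92428064e+01,
        1.61643361e-02,  7.01650511e-03, -5.84055761e-05]), 'position': array([ 0.18268168, -0.59732665,  0.23059027]), 'ee_rot': array([ 9.89008034e-01,  1.47860287e-01, -1.25070916e-04, -6.54017307e-04]), 'ft_force': array([ 0.61002464, -0.37024881,  0.46570785]), 'torque': array([-0.02464345, -0.04394095,  0.03674607]), 'grasp_force': 0.0, 'grip_width': 1.0006785214779896} 0.0187
```

```bash
sleep 1; ls pics
```

```text
side0.npz
side0.png
top0.npz
top0.png
```

View pics/top0.png

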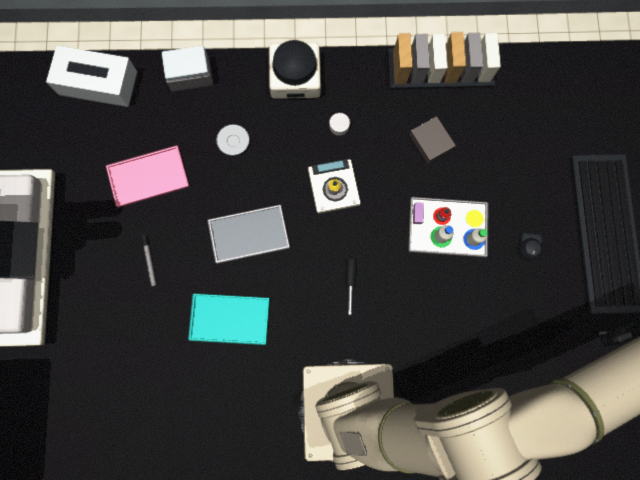

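View pics/side0.png

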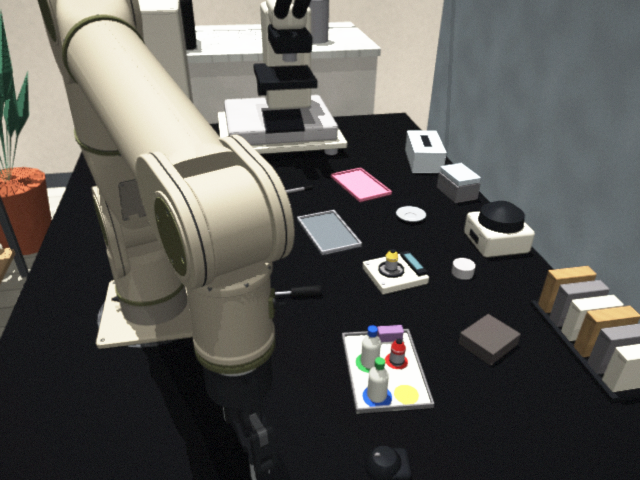

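The top view shows the caddy at (449,227), with the blue cap at (448,231) on the green spot and the green cap at (483,234) on the blue spot. The red objective is at (443,215), the yellow spot at (475,218), the dock seat at (335,188), and the metal tray at (249,234). Lookalikes: pink tray (147,176), turquoise tray (229,319), blue and green spots versus caps, yellow spot (475,218) versus yellow objective (335,185). I choose the grey tray at (249,234), and the caps (not the spots) as the bottles.

```bash
cat > m.py <<'E'
from h import *
def blobs(img,lo,hi,roi,amin=6):
    x0,y0,x1,y1=roi; h=cv2.cvtColor(img,cv2.COLOR_RGB2HSV_FULL)[y0:y1,x0:x1]
    m=cv2.inRange(h,np.array(lo),np.array(hi)); n,l,s,c=cv2.connectedComponentsWithStats(m)
    return [(int(s[i,4]),np.round(c[i]+[x0,y0],1),s[i,:4]+[x0,y0,0,0]) for i in range(1,n) if s[i,4]>=amin]
C=dict(blue=((140,110,50),(180,255,255)),green=((75,110,50),(125,255,255)),yellow=((28,110,60),(50,255,255)),red=((0,120,60),(12,255,255)),lilac=((180,60,60),(215,255,255)))
R=dict(top=(300,150,500,265),side=(335,235,440,415))
E
python3 - <<'E'
from m import *
I={n:np.load(f'pics/{n}0.npz') for n in('top','side')}
for n in I:
    for k,(a,b) in C.items():
        for A,c,bb in blobs(I[n]['p'],a,b,R[n]): print(n,k,A,c,bb.tolist(),'z.005',np.round(onz(n,[c],.005)[0][:2],3),'dep',np.round(dep(n,[c],I[n]['d'])[0],3))
p,d=I['top']['p'],I['top']['d']
h=cv2.cvtColor(p,cv2.COLOR_RGB2HSV_FULL)
def rect(roi,lo,hi,z,name):
    x0,y0,x1,y1=roi; m=cv2.inRange(h[y0:y1,x0:x1],np.array(lo),np.array(hi))
    cs,_=cv2.findContours(m,0,2); c=max(cs,key=cv2.contourArea).reshape(-1,2)+[x0,y0]
    P=onz('top',c,z)[:,:2]; r=cv2.minAreaRect((P*1000).astype(np.float32)); print(name,np.round(r[0],1),np.round(r[1],1),round(r[2],2))
rect((400,190,500,265),(0,0,120),(255,255,255),.012,'caddy')
rect((200,200,296,268),(0,0,70),(255,120,255),.012,'tray')
rect((300,155,366,216),(0,0,110),(255,255,255),.022,'dock')
a=cv2.resize(p[150:270,300:500],None,fx=4,fy=4,interpolation=cv2.INTER_CUBIC);cv2.imwrite('pics/crop.png',a[:,:,::-1])
E
```

```text
top blue 46 [448.7 229.5] [445, 226, 8, 8] z.005 [ 0.471 -0.29 ] dep [ 0.452 -0.266  0.1  ]
top blue 125 [471.4 241.3] [464, 229, 21, 21] z.005 [ 0.437 -0.35 ] dep [ 0.43 -0.34  0.04]
top green 128 [438.3 239.1] [431, 227, 21, 20] z.005 [ 0.445 -0.26 ] dep [ 0.441 -0.255  0.029]
top green 46 [483.2 232.3] [479, 229, 10, 7] z.005 [ 0.461 -0.384] dep [ 0.442 -0.355  0.099]
top yellow 110 [334.2 185.1] [329, 179, 12, 13] z.005 [0.605 0.018] dep [0.584 0.022 0.078]
top yellow 234 [474.2 218.1] [466, 210, 18, 17] z.005 [ 0.501 -0.363] dep [ 0.499 -0.36   0.012]
top red 190 [441.7 215.8] [433, 208, 18, 17] z.005 [ 0.51  -0.274] dep [ 0.499 -0.263  0.051]
top lilac 161 [418.  212.9] [414, 203, 9, 20] z.005 [ 0.52  -0.209] dep [ 0.513 -0.204  0.034]
side blue 111 [372.  330.1] [367, 324, 11, 13] z.005 [ 0.484 -0.176] dep [ 0.449 -0.276  0.102]
side blue 200 [376.7 399. ] [363, 388, 29, 19] z.005 [ 0.44  -0.366] dep [ 0.436 -0.376  0.018]
side green 84 [360.8 364.6] [356, 356, 13, 16] z.005 [ 0.432 -0.273] dep [ 0.432 -0.273  0.006]
side green 93 [379.1 362.8] [375, 357, 10, 13] z.005 [ 0.471 -0.275] dep [ 0.439 -0.362  0.1  ]
side yellow 113 [391.6 255.9] [385, 250, 13, 12] z.005 [0.617 0.098] dep [0.582 0.007 0.072]
side yellow 306 [405.8 394.1] [395, 386, 23, 18] z.005 [ 0.499 -0.365] dep [ 0.5   -0.364  0.004]
side red 132 [398.  347.8] [391, 341, 14, 14] z.005 [ 0.524 -0.24 ] dep [ 0.504 -0.286  0.053]
side red 125 [395.4 362.8] [385, 354, 23, 15] z.005 [ 0.505 -0.281] dep [ 0.502 -0.289  0.013]
side lilac 368 [389.9 331.8] [377, 324, 27, 17] z.005 [ 0.522 -0.189] dep [ 0.511 -0.217  0.032]
caddy [ 478.9 -288.3] [210.7 150.7] 84.45
tray [473.3 256.6] [125.4 205.1] 10.6
dock [599.3  21. ] [132.9 122.1] 9.81
```

View pics/crop.png

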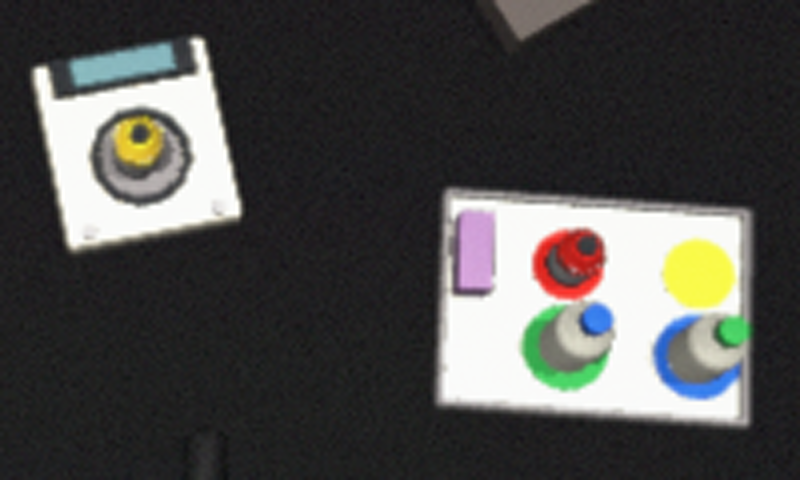

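The crop confirms blue cap on the green spot, green cap on the blue spot, and yellow spot free. The measured caddy (211x151 mm) and dock (133x122 mm) fit the given sizes, the tray (125x205 mm) is up to 5 mm over, and the caps are 1-2 mm from the predicted spots. Now moving over the blue-capped bottle.

```bash
python3 -m crank '[[[6,2.24,2.75,-0.3,0,0,-2],[6,2.24,2.75,-0.3,0,0,-2],[6,2.24,2.75,-0.3,0,0,-2],[6,2.24,2.75,-0.3,0,0,-2],[6,2.24,2.75,-0.3,0,0,-2],[6,2.24,2.75,-0.3,0,0,-2],[6,2.24,2.75,-0.3,0,0,-2],[6,2.24,2.75,-0.3,0,0,-2],[6,2.24,2.75,-0.3,0,0,-2],[6,2.24,2.75,-0.3,0,0,-2],[6,2.24,2.75,-0.3,0,0,-2],[6,2.24,2.75,-0.3,0,0,-0.5],[6,0,0,0,0,0,0],[6,0,0,0,0,0,0]]]' 30
python3 - <<'E'
from m import *
p=np.load('pics/top0.npz')['p'];g=cv2.cvtColor(p,cv2.COLOR_RGB2GRAY)
m=(g[172:214,314:360]<110).astype(np.uint8);cs,_=cv2.findContours(m,0,1)
for c in cs:
    if len(c)>30:
        c=c.reshape(-1,2)+[314,172];P=onz('top',c,.028)[:,:2]*1000;print(len(c),c.min(0),c.max(0),np.round(cv2.minEnclosingCircle(P.astype(np.float32)),1) if 0 else cv2.fitEllipse(P.astype(np.float32)))
E
```

```text
clock: 1.85
position: [0.4511, -0.2682, 0.1951]
ee_rot: [0.999, -0.048, -0.0, 0.0]
ft_force: [0.1, -0.6, -0.7]
grip_width: 0.702
grasp_force: 0.0
118 [314 201] [359 213] ((533.4554443359375, 22.883663177490234), (31.83804702758789, 141.32296752929688), 175.9270782470703)
65 [323 177] [347 200] ((587.716796875, 18.32453155517578), (63.96098327636719, 64.20701599121094), 75.52594757080078)
55 [354 172] [359 197] ((618.1964721679688, -43.60460662841797), (11.618374824523926, 89.48319244384766), 93.40811920166016)
```

```bash
python3 -m crank '[[[6,0,0.1,-2,0,0,0],[6,0,0,-2,0,0,0],[6,0,0,-2,0,0,0],[6,0,0,-2,0,0,0],[6,0,0,-2,0,0,0],[6,0,0,-2,0,0,0],[6,0,0,-2,0,0,0],[6,0,0,-2,0,0,0],[6,0,0,0,0,0,0],[3.5,0,0,0,0,0,0],[3.5,0,0,0,0,0,0],[3.5,0,0,0,0,0,0],[3.5,0,0,0,0,0,0],[3.5,0,0,0,0,0,0]]]' 30
```

```text
clock: 3.6
position: [0.4521, -0.2675, 0.0364]
ee_rot: [0.999, -0.048, 0.001, 0.001]
ft_force: [-1.0, -1.1, 7.4]
grip_width: 0.456
grasp_force: 30.9
```

```bash
python3 -m crank '[[[3.5,0,0,0.5,0,0,0],[3.5,0,0,1,0,0,0],[3.5,0,0,2,0,0,0],[3.5,0,0,2.5,0,0,0],[3.5,0,0,2.5,0,0,0],[3.5,0,0,2.5,0,0,0],[3.5,0,0,1,0,0,0],[3.5,0,0,0,0,0,0]]]' 30
python3 - <<'E'
from m import *
p,d=shot('side','s1');a=cv2.resize(p[240:430,300:460],None,fx=3,fy=3);cv2.imwrite('pics/s1c.png',a[:,:,::-1])
E
```

```text
clock: 4.6
position: [0.4518, -0.2667, 0.1557]
ee_rot: [0.999, -0.048, 0.0, 0.0]
ft_force: [0.0, 0.5, -2.2]
grip_width: 0.455
grasp_force: 30.3
```

View pics/s1c.png

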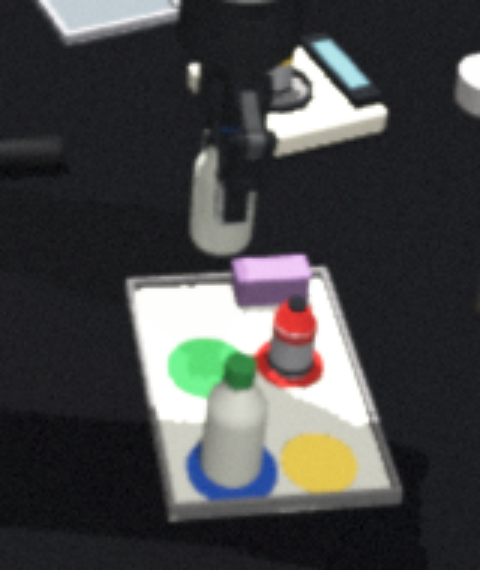

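Bottle is held upright at crop (222,200); both others undisturbed. Carrying it to the far half of the metal tray.

```bash
python3 -m crank '[[[3.5,0,2,0,0,0,0],[3.5,0.1,3.2,0,0,0,0],[3.5,0.1,4.6,0,0,0,0],[3.5,0.1,4.6,0,0,0,0],[3.5,0.1,4.6,0,0,0,0],[3.5,0.1,4.6,0,0,0,0],[3.5,0.1,4.6,0,0,0,0],[3.5,0.1,4.6,0,0,0,0],[3.5,0.1,4.6,0,0,0,0],[3.5,0.1,4.6,0,0,0,0],[3.5,0.1,4.6,0,0,0,0],[3.5,0.1,4.6,0,0,0,0],[3.5,0.1,3.5,0,0,0,0],[3.5,0.1,2.5,0,0,0,0],[3.5,0,0,0,0,0,0],[3.5,0,0,0,0,0,0]]]' 30
```

```text
clock: 6.65
position: [0.4638, 0.3049, 0.1547]
ee_rot: [0.999, -0.048, -0.0, 0.001]
ft_force: [-0.4, -0.3, -0.5]
grip_width: 0.452
grasp_force: 30.4
```

```bash
python3 -m crank '[[[3.5,0,0,-2.5,0,0,0],[3.5,0,0,-2.5,0,0,0],[3.5,0,0,-2.5,0,0,0],[3.5,0,0,-2,0,0,0],[3.5,0,0,-1,0,0,0],[3.5,0,0,-0.5,0,0,0],[3.5,0,0,-0.3,0,0,0],[3.5,0,0,-0.2,0,0,0],[3.5,0,0,-0.2,0,0,0],[3.5,0,0,0,0,0,0]]]' 30
```

```text
clock: 7.9
position: [0.4646, 0.3053, 0.0384]
ee_rot: [0.999, -0.048, 0.0, 0.0]
ft_force: [0.3, 0.1, -1.7]
grip_width: 0.458
grasp_force: 30.4
```

```bash
python3 -m crank '[[[3.5,0,0,-0.15,0,0,0],[3.5,0,0,0,0,0,0],[3.5,0,0,0,0,0,0]]]' 30
```

```text
clock: 8.28
position: [0.4646, 0.3053, 0.0369]
ee_rot: [0.999, -0.048, 0.0, 0.0]
ft_force: [-0.4, 0.7, -1.7]
grip_width: 0.454
grasp_force: 30.4
```

```bash
python3 -m crank '[[[3.5,0,0,-0.1,0,0,0],[3.5,0,0,0,0,0,0],[6,0,0,0,0,0,0],[6,0,0,0,0,0,0],[6,0,0,0,0,0,0],[6,0,0,1,0,0,0],[6,0,0,2.5,0,0,0],[6,0,0,3,0,0,0],[6,0,0,3,0,0,0],[6,0,0,3,0,0,0],[6,0,0,1,0,0,0],[6,0,0,0,0,0,0]]]' 30
python3 - <<'E'
from m import *
p,d=shot('top','t2')
for k in('blue','green'):
    for A,c,bb in blobs(p,*C[k],(200,190,500,270)): print(k,A,c,np.round(onz('top',[c],.1)[0],3))
E
```

```text
clock: 9.78
position: [0.4648, 0.3054, 0.1711]
ee_rot: [0.999, -0.048, 0.0, -0.0]
ft_force: [-0.4, -0.6, -0.5]
grip_width: 0.702
grasp_force: 0.0
blue 124 [471.5 241.3] [ 0.42  -0.322  0.1  ]
green 336 [440.9 236.5] [ 0.434 -0.245  0.1  ]
green 47 [483.1 232.2] [ 0.442 -0.354  0.1  ]
```

```bash
python3 -m crank '[[[6,-0.1,-3,0,0,0,0],[6,-0.2,-5,0,0,0,0],[6,-0.2,-5,0,0,0,0],[6,-0.2,-5,0,0,0,0],[6,-0.2,-5,0,0,0,0],[6,-0.2,-5,0,0,0,0],[6,-0.2,-5,0,0,0,0],[6,-0.2,-5,0,0,0,0],[6,-0.2,-5,0,0,0,0],[6,-0.2,-5,0,0,0,0],[6,-0.2,-5,0,0,0,0],[6,-0.1,-5,0,0,0,0],[6,0,-5,0,0,0,0],[6,0,-3.2,0,0,0,0],[6,0,0,0,0,0,0],[6,0,0,0,0,0,0]]]' 30
python3 - <<'E'
from m import *
p,d=shot('top','t3')
for k in('blue',):
    for A,c,bb in blobs(p,*C[k],(200,190,300,270),3): print(k,A,c,np.round(onz('top',[c],.1)[0],3))
E
```

```text
clock: 11.82
position: [0.4425, -0.3555, 0.1697]
ee_rot: [0.999, -0.048, -0.001, -0.001]
ft_force: [1.0, 0.1, 0.2]
grip_width: 0.701
grasp_force: 0.0
blue 48 [225.3 229.7] [0.466 0.305 0.1  ]
```

Blue bottle stands where placed (0.466, 0.305). Now the green-capped bottle.

```bash
python3 -m crank '[[[6,0,-0.1,-2,0,0,0],[6,0,0,-2,0,0,0],[6,0,0,-2,0,0,0],[6,0,0,-2,0,0,0],[6,0,0,-2,0,0,0],[6,0,0,-2,0,0,0],[6,0,0,-1.3,0,0,0],[6,0,0,0,0,0,0],[3.5,0,0,0,0,0,0],[3.5,0,0,0,0,0,0],[3.5,0,0,0,0,0,0],[3.5,0,0,0,0,0,0]]]' 30
```

```text
clock: 13.38
position: [0.4433, -0.3578, 0.0388]
ee_rot: [0.999, -0.048, 0.001, 0.0]
ft_force: [-1.0, 2.3, 6.0]
grip_width: 0.457
grasp_force: 30.4
```

```bash
python3 -m crank '[[[3.5,0,0,0.5,0,0,0],[3.5,0,0,1,0,0,0],[3.5,0,0,2,0,0,0],[3.5,0,0,2.5,0,0,0],[3.5,0,0,2.5,0,0,0],[3.5,0,0,2.5,0,0,0],[3.5,0,0,1,0,0,0],[3.5,0,0,0,0,0,0]]]' 30
python3 -m crank '[[[3.5,0,2,0,0,0,0],[3.5,0.3,3.2,0,0,0,0],[3.5,0.3,4.6,0,0,0,0],[3.5,0.4,4.6,0,0,0,0],[3.5,0.4,4.6,0,0,0,0],[3.5,0.4,4.6,0,0,0,0],[3.5,0.4,4.6,0,0,0,0],[3.5,0.3,4.6,0,0,0,0],[3.5,0.3,4.6,0,0,0,0],[3.5,0.3,4.6,0,0,0,0],[3.5,0.3,4.6,0,0,0,0],[3.5,0.3,4.6,0,0,0,0],[3.5,0.2,3.3,0,0,0,0],[3.5,0,2,0,0,0,0],[3.5,0,0,0,0,0,0],[3.5,0,0,0,0,0,0]]]' 30
```

```text
clock: 14.38
position: [0.4427, -0.3579, 0.1582]
ee_rot: [0.999, -0.048, 0.0, 0.0]
ft_force: [0.4, -0.2, -1.4]
grip_width: 0.457
grasp_force: 30.3
clock: 16.38
position: [0.481, 0.2066, 0.1572]
ee_rot: [0.999, -0.048, -0.0, 0.001]
ft_force: [0.3, -0.0, -0.4]
grip_width: 0.456
grasp_force: 30.3
```

```bash
python3 -m crank '[[[3.5,0,0,-2.5,0,0,0],[3.5,0,0,-2.5,0,0,0],[3.5,0,0,-2.5,0,0,0],[3.5,0,0,-2,0,0,0],[3.5,0,0,-1,0,0,0],[3.5,0,0,-0.5,0,0,0],[3.5,0,0,-0.4,0,0,0],[3.5,0,0,-0.3,0,0,0],[3.5,0,0,-0.2,0,0,0],[3.5,0,0,0,0,0,0],[3.5,0,0,0,0,0,0]]]' 30
```

```text
clock: 17.75
position: [0.4816, 0.2073, 0.0389]
ee_rot: [0.999, -0.048, 0.0, 0.0]
ft_force: [0.2, -0.2, -0.0]
grip_width: 0.457
grasp_force: 30.3
```

```bash
python3 -m crank '[[[3.5,0,0,-0.1,0,0,0],[3.5,0,0,0,0,0,0],[6,0,0,0,0,0,0],[6,0,0,0,0,0,0],[6,0,0,0,0,0,0],[6,0,0,1,0,0,0],[6,0,0,2.5,0,0,0],[6,0,0,3,0,0,0],[6,0,0,3,0,0,0],[6,0,0,1,0,0,0],[6,0,0,0,0,0,0]]]' 30
```

```text
clock: 19.12
position: [0.4818, 0.2073, 0.1432]
ee_rot: [0.999, -0.048, 0.0, -0.0]
ft_force: [0.0, -1.2, -0.3]
grip_width: 0.703
grasp_force: 0.0
```

```bash
python3 -m crank '[[[6,1,-2,0,0,0,0],[6,2,-3.5,0,0,0,0],[6,2,-3.5,0,0,0,0],[6,2,-3.5,0,0,0,0],[6,2,-3.5,0,0,0,0],[6,1.4,-2.7,0,0,0,0],[6,0,0,0,0,0,0],[6,0,0,0,0,0,0]]]' 30
python3 - <<'E'
from m import *
p,d=shot('top','t4')
for k in('blue','green','yellow'):
    for A,c,bb in blobs(p,*C[k],(200,150,400,270),3): print(k,A,c,np.round(onz('top',[c],.1)[0],3))
p,d=shot('side','s4');a=cv2.resize(p[170:330,280:460],None,fx=4,fy=3.75);cv2.imwrite('pics/s4c.png',a[:,:,::-1])
E
```

```text
clock: 20.12
position: [0.5848, 0.0211, 0.1418]
ee_rot: [0.999, -0.048, -0.001, -0.0]
ft_force: [-0.7, -0.0, 0.4]
grip_width: 0.701
grasp_force: 0.0
blue 49 [225.2 229.6] [0.466 0.305 0.1  ]
green 42 [262.8 223.1] [0.481 0.209 0.1  ]
yellow 106 [334.  185.3] [0.577 0.024 0.1  ]
```

View pics/s4c.png

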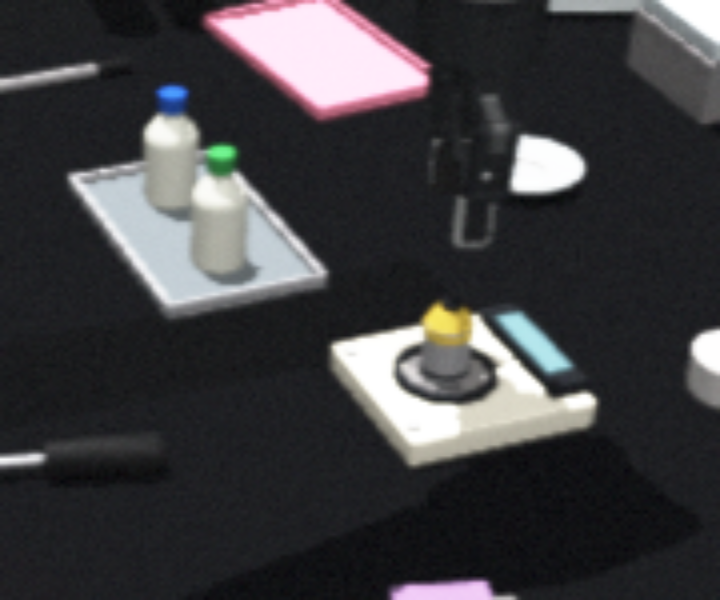

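Both bottles stand upright in the metal tray (crop (172,150) and (220,215)), and the yellow objective is centred in the ring at (446,350). Descending on it.

```bash
python3 -m crank '[[[6,0,0,-2,0,0,0],[6,0,0,-2.5,0,0,0],[6,0,0,-2.5,0,0,0],[6,0,0,-2,0,0,0],[6,0,0,-1,0,0,0],[6,0,0,-0.6,0,0,0],[6,0,0,-0.3,0,0,0],[6,0,0,0,0,0,0]]]' 30
```

```text
clock: 21.22
position: [0.5859, 0.0203, 0.0342]
ee_rot: [0.999, -0.048, 0.0, 0.0]
ft_force: [0.1, -0.1, 0.1]
grip_width: 0.705
grasp_force: 0.0
```

```bash
python3 -m crank '[[[2.7,0,0,0,0,0,0],[2.7,0,0,0,0,0,0],[2.7,0,0,0,0,0,0],[2.7,0,0,0,0,0,0],[2.7,0,0,0,0,0,0]]]' 30
```

```text
clock: 21.85
position: [0.586, 0.0203, 0.0344]
ee_rot: [0.999, -0.048, 0.0, 0.0]
ft_force: [-1.2, 0.0, 5.5]
grip_width: 0.357
grasp_force: 29.7
```

```bash
python3 -m crank '[[[2.7,0,0,0.5,0,0,0],[2.7,0,0,1,0,0,0],[2.7,0,0,2,0,0,0],[2.7,0,0,2.5,0,0,0],[2.7,0,0,2,0,0,0],[2.7,0,0,0.7,0,0,0],[2.7,-0.5,-2,0,0,0,0],[2.7,-0.8,-3.5,0,0,0,0],[2.7,-0.9,-4,0,0,0,0],[2.7,-0.9,-4,0,0,0,0],[2.7,-0.9,-4,0,0,0,0],[2.7,-0.9,-4,0,0,0,0],[2.7,-0.9,-4,0,0,0,0],[2.7,-0.9,-4,0,0,0,0],[2.7,-0.8,-3.8,0,0,0,0],[2.7,-0.6,-3,0,0,0,0],[2.7,-0.4,-2,0,0,0,0],[2.7,0,0,0,0,0,0],[2.7,0,0,0,0,0,0]]]' 30
python3 - <<'E'
from m import *
p,d=shot('side','s5');a=cv2.resize(p[240:430,300:460],None,fx=3,fy=3);cv2.imwrite('pics/s5c.png',a[:,:,::-1])
E
```

```text
clock: 24.22
position: [0.5013, -0.361, 0.1207]
ee_rot: [0.999, -0.047, 0.0, -0.0]
ft_force: [1.0, -0.6, -1.7]
grip_width: 0.353
grasp_force: 30.0
```

View pics/s5c.png

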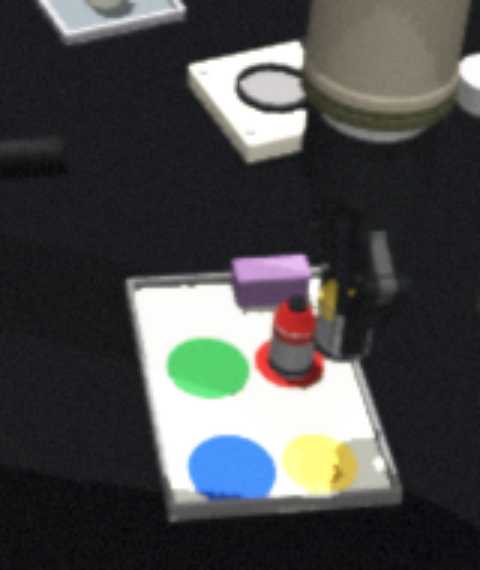

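Objective held upright at crop (345,310) and all four spots visible. Lowering gently.

```bash
python3 -m crank '[[[2.7,0,-0.1,-2,0,0,0],[2.7,0,0,-2.5,0,0,0],[2.7,0,0,-2.5,0,0,0],[2.7,0,0,-1.5,0,0,0],[2.7,0,0,-0.8,0,0,0],[2.7,0,0,-0.3,0,0,0],[2.7,0,0,-0.2,0,0,0],[2.7,0,0,-0.1,0,0,0],[2.7,0,0,-0.1,0,0,0],[2.7,0,0,-0.1,0,0,0],[2.7,0,0,0,0,0,0]]]' 30
python3 - <<'E'
from m import *
p=np.load('pics/s5.npz')['p']
for k in('blue','green','yellow'):
    for A,c,bb in blobs(p,*C[k],R['side'],20): print(k,A,c,np.round(onz('side',[c],.005)[0],4))
E
```

```text
clock: 25.65
position: [0.5006, -0.3637, 0.0198]
ee_rot: [0.999, -0.048, -0.0, 0.0]
ft_force: [0.3, -0.2, -1.3]
grip_width: 0.356
grasp_force: 30.0
blue 504 [376.7 395.8] [ 0.4417 -0.3584  0.005 ]
green 403 [369.  362.3] [ 0.4508 -0.2698  0.005 ]
yellow 64 [409.3 338.9] [ 0.5575 -0.2182  0.005 ]
yellow 265 [408.4 393.8] [ 0.5045 -0.3651  0.005 ]
```

```bash
python3 -m crank '[[[2.7,0,0,-0.1,0,0,0],[2.7,0,0,-0.1,0,0,0],[2.7,0,0,-0.05,0,0,0],[2.7,0,0,0,0,0,0],[2.7,0,0,0,0,0,0]]]' 30
```

```text
clock: 26.28
position: [0.5006, -0.3637, 0.0173]
ee_rot: [0.999, -0.048, 0.0, 0.0]
ft_force: [0.1, 0.3, -1.2]
grip_width: 0.346
grasp_force: 30.0
```

```bash
python3 -m crank '[[[2.7,0,0,-0.07,0,0,0],[2.7,0,0,0,0,0,0],[2.7,0,0,0,0,0,0]]]' 30
```

```text
clock: 26.65
position: [0.5007, -0.3637, 0.0168]
ee_rot: [0.999, -0.048, 0.0, 0.0]
ft_force: [-0.5, 1.0, 0.8]
grip_width: 0.353
grasp_force: 30.1
```

Contact felt; releasing and moving over the red objective.

```bash
python3 -m crank '[[[5.5,0,0,0,0,0,0],[5.5,0,0,0,0,0,0],[5.5,0,0,0,0,0,0],[5.5,0,0,1,0,0,0],[5.5,0,0,2.5,0,0,0],[5.5,0,0,3,0,0,0],[5.5,0,0,2,0,0,0],[5.5,0.2,2,0,0,0,0],[5.5,0.3,3,0,0,0,0],[5.5,0.3,3,0,0,0,0],[5.5,0.1,1.1,0,0,0,0],[5.5,0,0,0,0,0,0],[5.5,0,0,0,0,0,0]]]' 30
python3 - <<'E'
from m import *
p,d=shot('side','s6');a=cv2.resize(p[240:430,300:460],None,fx=3,fy=3);cv2.imwrite('pics/s6c.png',a[:,:,::-1])
E
```

```text
clock: 28.28
position: [0.5091, -0.2739, 0.1013]
ee_rot: [0.999, -0.049, -0.0, 0.0]
ft_force: [-0.2, -0.6, 0.2]
grip_width: 0.646
grasp_force: 0.0
```

View pics/s6c.png

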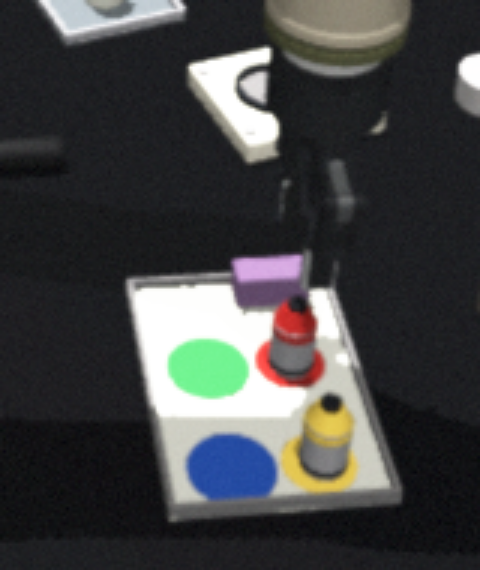

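Yellow stands upright on its spot (crop (327,440)). Grasping red.

```bash
python3 -m crank '[[[5.5,0,0.05,-2,0,0,0],[5.5,0,0,-2.5,0,0,0],[5.5,0,0,-2,0,0,0],[5.5,0,0,-1.2,0,0,0],[5.5,0,0,-0.6,0,0,0],[5.5,0,0,-0.2,0,0,0],[5.5,0,0,0,0,0,0],[2.7,0,0,0,0,0,0],[2.7,0,0,0,0,0,0],[2.7,0,0,0,0,0,0],[2.7,0,0,0,0,0,0],[2.7,0,0,0,0,0,0]]]' 30
```

```text
clock: 29.82
position: [0.51, -0.2724, 0.0173]
ee_rot: [0.999, -0.048, 0.0, 0.0]
ft_force: [-1.1, -0.1, 5.0]
grip_width: 0.348
grasp_force: 29.6
```

```bash
python3 -m crank '[[[2.7,0,0,0.5,0,0,0],[2.7,0,0,1,0,0,0],[2.7,0,0,2,0,0,0],[2.7,0,0,2.5,0,0,0],[2.7,0,0,1.5,0,0,0],[2.7,0,0,0.5,0,0,0],[2.7,0.4,2,0,0,0,0],[2.7,0.9,3.5,0,0,0,0],[2.7,1.1,4,0,0,0,0],[2.7,1.1,4,0,0,0,0],[2.7,1.1,4,0,0,0,0],[2.7,1.1,4,0,0,0,0],[2.7,1,3.5,0,0,0,0],[2.7,0.7,2.5,0,0,0,0],[2.7,0.3,1.7,0,0,0,0],[2.7,0,0,0,0,0,0],[2.7,0,0,0,0,0,0]]]' 30
python3 - <<'E'
from m import *
p,d=shot('side','s7');a=cv2.resize(p[170:330,280:460],None,fx=4,fy=3.75);cv2.imwrite('pics/s7c.png',a[:,:,::-1])
E
```

```text
clock: 31.95
position: [0.5863, 0.0186, 0.0964]
ee_rot: [0.999, -0.049, -0.0, 0.0]
ft_force: [0.5, -0.6, -1.8]
grip_width: 0.355
grasp_force: 29.9
```

View pics/s7c.png

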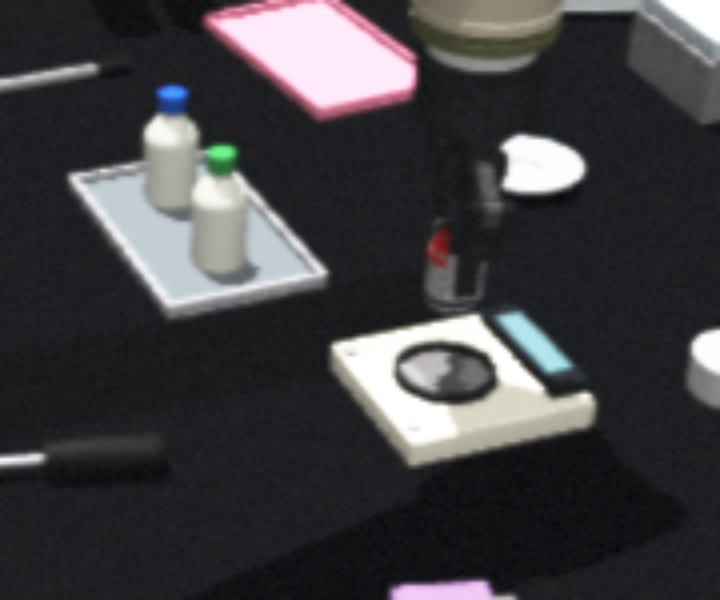

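Red is held upright above the empty seat ring (446,372). Lowering gently.

```bash
python3 -m crank '[[[2.7,0,0,-1.5,0,0,0],[2.7,0,0,-2,0,0,0],[2.7,0,0,-1.3,0,0,0],[2.7,0,0,-0.5,0,0,0],[2.7,0,0,-0.3,0,0,0],[2.7,0,0,-0.1,0,0,0],[2.7,0,0,-0.1,0,0,0],[2.7,0,0,-0.1,0,0,0],[2.7,0,0,0,0,0,0]]]' 30
```

```text
clock: 33.12
position: [0.5866, 0.0198, 0.0377]
ee_rot: [0.999, -0.048, 0.0, 0.0]
ft_force: [-0.4, -0.1, -0.9]
grip_width: 0.355
grasp_force: 29.9
```

```bash
python3 -m crank '[[[2.7,0,0,-0.1,0,0,0],[2.7,0,0,-0.1,0,0,0],[2.7,0,0,-0.07,0,0,0],[2.7,0,0,0,0,0,0],[2.7,0,0,0,0,0,0]]]' 30
```

```text
clock: 33.75
position: [0.5866, 0.0198, 0.0349]
ee_rot: [0.999, -0.048, 0.0, 0.0]
ft_force: [-0.5, 0.1, -1.3]
grip_width: 0.353
grasp_force: 29.9
```

```bash
python3 -m crank '[[[2.7,0,0,-0.07,0,0,0],[2.7,0,0,0,0,0,0],[2.7,0,0,0,0,0,0]]]' 30
```

```text
clock: 34.12
position: [0.5867, 0.0198, 0.0349]
ee_rot: [0.999, -0.048, 0.0, 0.0]
ft_force: [-3.1, -2.0, 5.2]
grip_width: 0.353
grasp_force: 30.6
```

```bash
python3 -m crank '[[[5.5,0,0,0,0,0,0],[5.5,0,0,0,0,0,0],[5.5,0,0,0,0,0,0],[5.5,0,0,1,0,0,0],[6,0,0,2.5,0,0,0],[6,0,0,3.5,0,0,0],[6,0,0,3.5,0,0,0],[6,0,0,1.3,0,0,0],[6,-1,2,0,0,0,0],[6,-2,3.5,0,0,0,0],[6,-2,3.5,0,0,0,0],[6,-2,3.5,0,0,0,0],[6,-2,3.5,0,0,0,0],[6,-1.5,2.8,0,0,0,0],[6,0,0,0,0,0,0],[6,0,0,0,0,0,0]]]' 30
python3 - <<'E'
from m import *
p,d=shot('side','s8');a=cv2.resize(p[170:330,280:460],None,fx=4,fy=3.75);cv2.imwrite('pics/s8c.png',a[:,:,::-1])
E
```

```text
clock: 36.12
position: [0.481, 0.2075, 0.1513]
ee_rot: [0.999, -0.048, -0.001, 0.0]
ft_force: [-0.0, -0.6, -0.1]
grip_width: 0.7
grasp_force: 0.0
```

View pics/s8c.png

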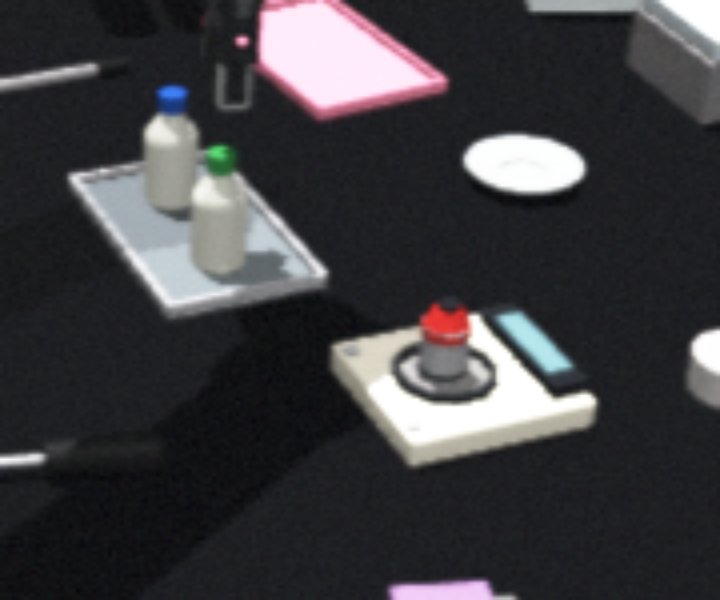

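Red stands upright in the ring (446,345). Now the green bottle.

```bash
python3 -m crank '[[[6,0,0,-2,0,0,0],[6,0,0,-2,0,0,0],[6,0,0,-2,0,0,0],[6,0,0,-2,0,0,0],[6,0,0,-2,0,0,0],[6,0,0,-1.4,0,0,0],[6,0,0,0,0,0,0],[3.5,0,0,0,0,0,0],[3.5,0,0,0,0,0,0],[3.5,0,0,0,0,0,0],[3.5,0,0,0,0,0,0]]]' 30
```

```text
clock: 37.55
position: [0.4822, 0.208, 0.0391]
ee_rot: [0.999, -0.048, 0.001, -0.0]
ft_force: [0.1, -0.7, 5.9]
grip_width: 0.461
grasp_force: 30.7
```

```bash
python3 -m crank '[[[3.5,0,0,0.5,0,0,0],[3.5,0,0,1,0,0,0],[3.5,0,0,2,0,0,0],[3.5,0,0,2.5,0,0,0],[3.5,0,0,2.5,0,0,0],[3.5,0,0,2,0,0,0],[3.5,0,0,1,0,0,0],[3.5,0,0,0,0,0,0]]]' 30
python3 -m crank '[[[3.5,-0.2,-2,0,0,0,0],[3.5,-0.2,-3.2,0,0,0,0],[3.5,-0.3,-4.6,0,0,0,0],[3.5,-0.3,-4.6,0,0,0,0],[3.5,-0.3,-4.6,0,0,0,0],[3.5,-0.3,-4.6,0,0,0,0],[3.5,-0.3,-4.6,0,0,0,0],[3.5,-0.3,-4.6,0,0,0,0],[3.5,-0.3,-4.6,0,0,0,0],[3.5,-0.3,-4.6,0,0,0,0],[3.5,-0.2,-3.5,0,0,0,0],[3.5,0,-2.1,0,0,0,0],[3.5,0,0,0,0,0,0],[3.5,0,0,0,0,0,0]]]' 30
```

```text
clock: 38.55
position: [0.4818, 0.2079, 0.1537]
ee_rot: [0.999, -0.048, 0.0, -0.0]
ft_force: [0.9, -0.2, -1.6]
grip_width: 0.458
grasp_force: 30.4
clock: 40.3
position: [0.452, -0.2666, 0.1529]
ee_rot: [0.999, -0.047, -0.0, -0.0]
ft_force: [0.5, 0.5, -0.7]
grip_width: 0.457
grasp_force: 30.4
```

```bash
python3 -m crank '[[[3.5,0,0,-2.5,0,0,0],[3.5,0,0,-2.5,0,0,0],[3.5,0,0,-2.5,0,0,0],[3.5,0,0,-2,0,0,0],[3.5,0,0,-1,0,0,0],[3.5,0,0,-0.5,0,0,0],[3.5,0,0,-0.3,0,0,0],[3.5,0,0,-0.1,0,0,0],[3.5,0,0,-0.1,0,0,0],[3.5,0,0,0,0,0,0]]]' 30
```

```text
clock: 41.55
position: [0.4521, -0.2683, 0.0391]
ee_rot: [0.999, -0.048, 0.0, 0.0]
ft_force: [-0.4, 0.7, 4.7]
grip_width: 0.458
grasp_force: 30.9
```

```bash
python3 -m crank '[[[6,0,0,0,0,0,0],[6,0,0,0,0,0,0],[6,0,0,0,0,0,0],[6,0,0,1,0,0,0],[6,0,0,2.5,0,0,0],[6,0,0,3,0,0,0],[6,0,0,3,0,0,0],[6,0,0,2.5,0,0,0],[6,0,0,0,0,0,0]]]' 30
python3 -m crank '[[[6,0,2,0,0,0,0],[6,0.1,3.3,0,0,0,0],[6,0.1,5,0,0,0,0],[6,0.1,5,0,0,0,0],[6,0.1,5,0,0,0,0],[6,0.1,5,0,0,0,0],[6,0.1,5,0,0,0,0],[6,0.1,5,0,0,0,0],[6,0.1,5,0,0,0,0],[6,0.1,5,0,0,0,0],[6,0.1,5,0,0,0,0],[6,0.1,4,0,0,0,0],[6,0.2,3,0,0,0,0],[6,0,0,0,0,0,0],[6,0,0,0,0,0,0]]]' 30
```

```text
clock: 42.68
position: [0.4528, -0.2687, 0.1608]
ee_rot: [0.999, -0.048, 0.002, 0.001]
ft_force: [0.2, -0.1, 0.3]
grip_width: 0.7
grasp_force: 0.0
clock: 44.55
position: [0.4637, 0.3044, 0.1575]
ee_rot: [0.999, -0.048, -0.001, 0.001]
ft_force: [0.5, -0.6, 0.0]
grip_width: 0.704
grasp_force: 0.0
```

```bash
python3 -m crank '[[[6,0,0,-2.5,0,0,0],[6,0,0,-2.5,0,0,0],[6,0,0,-2.5,0,0,0],[6,0,0,-2.5,0,0,0],[6,0,0,-1.5,0,0,0],[6,0,0,-0.5,0,0,0],[6,0,0,0,0,0,0]]]' 30
```

```text
clock: 45.42
position: [0.4648, 0.3047, 0.0386]
ee_rot: [0.999, -0.048, 0.0, 0.0]
ft_force: [-0.5, 0.2, 1.1]
grip_width: 0.705
grasp_force: 0.0
```

```bash
python3 -m crank '[[[3.5,0,0,0,0,0,0],[3.5,0,0,0,0,0,0],[3.5,0,0,0,0,0,0],[3.5,0,0,0,0,0,0],[3.5,0,0,0.5,0,0,0],[3.5,0,0,1,0,0,0],[3.5,0,0,2,0,0,0],[3.5,0,0,2.5,0,0,0],[3.5,0,0,2.5,0,0,0],[3.5,0,0,2.5,0,0,0],[3.5,0,0,2.5,0,0,0],[3.5,0,0,1.5,0,0,0],[3.5,0,0,0,0,0,0]]]' 30
python3 -m crank '[[[3.5,0,-2,0,0,0,0],[3.5,-0.1,-3.2,0,0,0,0],[3.5,-0.2,-4.6,0,0,0,0],[3.5,-0.2,-4.6,0,0,0,0],[3.5,-0.2,-4.6,0,0,0,0],[3.5,-0.2,-4.6,0,0,0,0],[3.5,-0.2,-4.6,0,0,0,0],[3.5,-0.2,-4.6,0,0,0,0],[3.5,-0.2,-4.6,0,0,0,0],[3.5,-0.2,-4.6,0,0,0,0],[3.5,-0.2,-4.6,0,0,0,0],[3.5,-0.2,-4.6,0,0,0,0],[3.5,-0.2,-4.6,0,0,0,0],[3.5,0,-4.6,0,0,0,0],[3.5,0,-3.4,0,0,0,0],[3.5,0,-2.5,0,0,0,0],[3.5,0,0,0,0,0,0],[3.5,0,0,0,0,0,0]]]' 30
```

```text
clock: 47.05
position: [0.465, 0.3052, 0.1896]
ee_rot: [0.999, -0.048, 0.001, -0.0]
ft_force: [0.2, 0.3, -1.8]
grip_width: 0.455
grasp_force: 30.4
clock: 49.3
position: [0.4416, -0.3571, 0.1875]
ee_rot: [0.999, -0.048, -0.0, -0.001]
ft_force: [0.3, 0.2, -0.3]
grip_width: 0.456
grasp_force: 30.4
```

```bash
python3 -m crank '[[[3.5,0,0,-2.5,0,0,0],[3.5,0,0,-2.5,0,0,0],[3.5,0,0,-2.5,0,0,0],[3.5,0,0,-2.5,0,0,0],[3.5,0,0,-2.2,0,0,0],[3.5,0,0,-1.2,0,0,0],[3.5,0,0,-0.6,0,0,0],[3.5,0,0,-0.3,0,0,0],[3.5,0,0,-0.2,0,0,0],[3.5,0,0,-0.1,0,0,0],[3.5,0,0,-0.1,0,0,0],[3.5,0,0,0,0,0,0]]]' 30
```

```text
clock: 50.8
position: [0.4416, -0.3582, 0.0413]
ee_rot: [0.999, -0.048, 0.0, 0.0]
ft_force: [0.4, -0.5, -0.9]
grip_width: 0.456
grasp_force: 30.4
```

```bash
python3 -m crank '[[[3.5,0,0,-0.1,0,0,0],[3.5,0,0,-0.1,0,0,0],[3.5,0,0,-0.05,0,0,0],[3.5,0,0,0,0,0,0],[3.5,0,0,0,0,0,0]]]' 30
```

```text
clock: 51.42
position: [0.4418, -0.3582, 0.0392]
ee_rot: [0.999, -0.048, 0.0, 0.0]
ft_force: [-1.1, 1.3, 5.6]
grip_width: 0.452
grasp_force: 31.0
```

Contact. Releasing, lifting, and backing away for a final look.

```bash
python3 -m crank '[[[6,0,0,0,0,0,0],[6,0,0,0,0,0,0],[6,0,0,0,0,0,0],[6,0,0,1,0,0,0],[6,0,0,2.5,0,0,0],[6,0,0,3,0,0,0],[6,0,0,3,0,0,0],[6,0,0,3,0,0,0],[6,0,0,2.5,0,0,0],[6,0,-3,0,0,0,0],[6,0,-4,0,0,0,0],[6,0,-4,0,0,0,0],[6,0,-4,0,0,0,0],[6,0,-3,0,0,0,0],[6,0,0,0,0,0,0]]]' 30
python3 - <<'E'
from m import *
p,d=shot('top','t9')
for k in('blue','green','yellow','red'):
    for A,c,bb in blobs(p,*C[k],R['top'],6): print(k,A,c,np.round(onz('top',[c],.1)[0],3),np.round(onz('top',[c],.055)[0],3))
q,d=shot('side','s9')
a=cv2.resize(p[150:270,300:500],(500,300),interpolation=cv2.INTER_CUBIC);b=cv2.resize(q[230:430,300:480],(500,300*1),interpolation=cv2.INTER_CUBIC)
b=cv2.resize(q[230:420,310:500],(500,300));cv2.imwrite('pics/fin.png',np.vstack([a,b])[:,:,::-1])
E
```

```text
clock: 53.3
position: [0.4402, -0.5404, 0.1887]
ee_rot: [0.999, -0.049, -0.0, 0.0]
ft_force: [-0.4, 0.9, 0.5]
grip_width: 0.702
grasp_force: 0.0
blue 139 [470.8 240.7] [ 0.421 -0.321  0.1  ] [ 0.429 -0.334  0.055]
blue 58 [484.5 232.2] [ 0.442 -0.358  0.1  ] [ 0.451 -0.372  0.055]
green 115 [438.1 238.8] [ 0.428 -0.238  0.1  ] [ 0.437 -0.248  0.055]
green 42 [448.3 230. ] [ 0.45  -0.265  0.1  ] [ 0.459 -0.277  0.055]
yellow 219 [474.9 217.6] [ 0.481 -0.336  0.1  ] [ 0.491 -0.35   0.055]
red 90 [334.2 186.1] [0.574 0.023 0.1  ] [0.587 0.021 0.055]
red 233 [441.5 215.9] [ 0.488 -0.25   0.1  ] [ 0.498 -0.261  0.055]
```

View pics/fin.png

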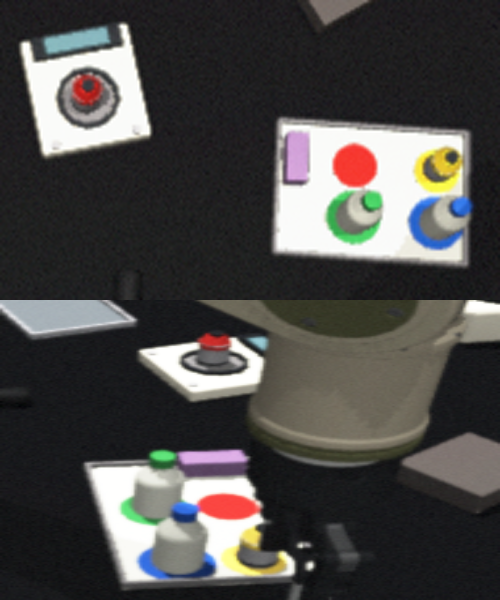

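The picture shows green cap on green (top (358,212)), blue cap on blue (445,215), yellow on yellow (440,165), and red in the dock's ring (88,95), all upright. The gripper is 18 cm clear.

```bash
python3 -c "
from workcell import job; print(job.hand_in())"
```

```text
the job is handed in; nothing more can be done
None
```

The swap is done and handed in at about 53 s: red objective in the dock's seat, yellow on its yellow spot, and both bottles upright on the spots of their cap colours.

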